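# Press the cap onto a vial with the bench lever press

### The job

Slide the round vial holder along the bench, without lifting it, into the mouth of the hand press until it sits fully home against the two stops under the ram. Then pull the press lever down to the bottom of its stroke so that the ram pushes the vial's cap on (do not push the cap by hand), hold it down for a full second, and ease the lever slowly back up until it is fully up, never letting it fly back by itself. Leave the vial in the press, let go, and do not disturb the other glassware and holders.

Things in the scene. Friction and masses are not known exactly. Their poses are not given: they have to be found in the camera images.
- holder: round grey disc, 110 mm in diameter, 22 mm high (about 450 g, too wide to grip), with a glass vial 26 mm in diameter fixed upright at its centre, up to 60 mm high, under a white cap (top 74 mm above the bench while proud, 66 mm once on). Origin: centre of the disc's underside; z up; yaw does not matter. Starts to the left or the right in front of the press
- cap (a joint): how far the cap has been pressed onto the vial: 0 proud, 0.008 m fully on; stiff (8 N), stays where it is pushed
- cap_top: the white cap, 28 mm in diameter and 16 mm high, moving with joint cap. Origin: centre of its underside; z up
- press: grey hand press fixed to the bench. Origin: on the bench at the seat centre, straight below the ram, where the holder's centre goes; x from the mouth to the column, y to the press's left, z up. Column 50 x 56 mm at x = 115 mm on a foot 150 mm wide; head over the seat from x = -22 to 140 mm, 56 mm wide, 125 to 210 mm high
- mouth (a point): in the press's mouth, on the bench, 87 mm before the seat centre; axes as the press. The holder slides in along +x on the bare bench between two side rails, 24 mm high: inner faces at y = +-59 mm, from 37 mm to 107 mm past this point, flared out to y = +-80 mm here. It stops at two slanting blocks (24 mm high) 137 mm past here, at y = +-35 mm, which centre it
- ram_face (a point): centre of the ram's round underside, 30 mm in diameter, straight above the seat centre: 86 mm above the bench with the lever up, 66 mm with it down
- lever (a joint): angle q of the press lever: 0 fully up (rest, 35 deg above level), 0.9 rad at the bottom stop. A spring drives it up (2 to 7 N at the handle, 4 N more as the cap goes on). Axis along the press's y through x = 50, z = 170 mm; the handle, 170 mm from it, is at x = 50 - 170 cos(0.611 - q), z = 170 + 170 sin(0.611 - q) mm in the press's frame
- handle (a point): centre of the lever's black handle, a round bar 22 mm in diameter, 100 mm long along the press's y, on the press's right side: from y = -85 to -185 mm in the press's frame, this point at -135 mm. It can be pushed down from above or gripped. The lever arm, a 14 mm rod, runs at y = -92 mm
- square_holder: bystander: square grey holder 85 x 85 x 22 mm with two vials already capped, 64 mm high in all. Origin: centre of its underside. Stands on the other side from the round holder
- flask: bystander: conical glass flask, 84 mm in diameter at the foot, 122 mm high. Origin: centre of its underside
- reagent: bystander: small brown bottle, 42 mm in diameter, 85 mm high, near the press mouth on its left. Origin: centre of its underside
- beaker: bystander: small glass beaker, 48 mm in diameter, 50 mm high, standing below the lever handle. Origin: centre of its underside
- wash_bottle: bystander: clear plastic bottle, 66 mm in diameter, 165 mm high. Origin: centre of its underside
- weight: bystander: brass balance weight with a knob, 44 mm in diameter, 36 mm high, standing on the robot's side of the press mouth. Origin: centre of its underside
- jar: bystander: small glass jar with a steel lid, 48 mm in diameter, 55 mm high. Origin: centre of its underside
Things that resemble listed ones, but are neither listed nor needed, are in the scene too. What is shaped like the holder but green or turquoise is not meant.

How it is judged:
By the outcome, as a careful person would: the job done as asked, in the order asked, and still so for the second after the job is handed in, with the robot touching nothing.
It also fails if it takes over 72 s, if anything falls off the work surface, if the arm or the gripper's body presses on something with over 40 N, if the wrist force passes 120 N, or if a joint passes its speed limit or range.

### The arm

A 6-joint arm with a two-finger parallel gripper is mounted at the origin on the work surface. World frame = base frame: x ahead of the robot, y to its left, z up, the work surface at z = 0. Lengths are in m, angles in rad, forces in N, time in s.
With the tool pointing down it reaches from about 0.225 to 0.875 m from the base axis. Payload 3.4 kg.
Tool frame: the origin (TCP) lies at the very end of the fingers, on their centre line; the grasp point (between the pads) lies 19 mm behind it; z points along the fingers, y is the line along which they close (so a half turn about z gives the same grasp; the last joint's range is limited). The gripper opens to 85 mm and grips with 20 to 120 N. Pads are 22 mm wide; open, the fingers measure 114 mm over their backs; the gripper's body (76 mm by 85 mm) begins 54 mm behind the grasp point. The pads swing forward as they close: fully open they stand 13 mm farther back than shut.
Start: joints at [-1.31, 0.276, 1.505, -0, 1.361, -0.121], TCP at [0.214, -0.534, 0.231] pointing down, gripper open.
Joint ranges: [-2.89, 2.89], [-0.75, 2.08], [0.22, 2.7], [-1.18, 4.32], [0.11, 2.71], [-2.7, 2.7]. Speed limits (rad/s): [2.57, 2.57, 3.14, 3.14, 3.14, 3.14].

### API

Orientations are given as a unit quaternion [x, y, z, w].
In Python, from plant import telemetry, grab_frame, camera_info, finish_job gives the robot as it stands. The module is installed in compiled form; this text tells all that it offers.
- The arm moves only by the tool send_rows, never from a script. Its argument "plan" is a list that holds one entry, the list of rows, each a list of 7 numbers: the gripper's target within -1 to 1 (fully open at 1, half-way at 0, shut at -1), then the shift along the tool's x, y, z normalised to -1 to 1, where 1 is 0.4 m, then the turn, a rotation vector about the tool's x, y, z normalised to -1 to 1, where 1 is 180 degrees. A call has exactly 10 rows; each row is the pose to reach, as a shift and turn from the pose commanded when the call began, along the tool's axes at that moment, turning the shorter way round; what a row does not reach only later rows make up. A row lasts 1/10 s, in which the tool goes at most 50 mm and 8.59 degrees, less where a joint would pass 70% of its speed; a pose out of reach is approached as far as the arm can. A call with a number of a shift or a turn outside -1 to 1 is refused whole. A call with a gripper value outside its range is refused whole. The fingers move at their own pace and stop on an object; the grip force is fixed at half the most. Time passes only in rows, so rows that repeat a pose let the fingers close, or fill a call up. It gives the time, the measured TCP pose, the force, the opening and the grip force at its end, in the units of the state.
- telemetry.state(): the state, without advancing time (a new reading comes with each control period).
- grab_frame(name): name is "side" or "top" or "wrist"; returns (picture, depth): 384x512x3 uint8, red, green, blue; 384x512 float32, m along the optical axis (not along the pixel's ray), 0 where there is no reading.
- camera_info(name): a dict with "intrinsics" (3x3 intrinsics, pixels), "eye" and "orientation" of the camera in the world; the wrist camera has in their place "mount" (4x4, takes a point from camera to tool coordinates, whose origin is the TCP and whose axes are the flange's). Camera axes: x right, y down, z forward; pixel columns grow to the right and rows downward; lengths in m; the calibration is good to about 2 mm. A picture is of the moment at which its call begins: read the wrist's pose just before it. camera_info takes no time and is no camera call.
- finish_job(): hands the job in; it is judged then, once.
The state is a dict: "time_s": time; "q": joint angles; "qd": joint speeds; "joint_torque": joint torques, N m; "ee_pos": TCP position; "tool_rot": TCP orientation; "ft_force": force on the tool from outside, world axes, zero at the start; "wrist_torque": the same for the moment, N m; "gripper_width": finger opening in m; "grip_force": force on a finger pad.
Only numpy, scipy, OpenCV 4.12 (cv2) and the standard library are available. Lean on these libraries where they do the work, as an engineer would, in place of code of your own. Each camera call takes 0.05 s, during which the arm holds its last target. There are 200 camera calls.

## Working session

There is one attempt and no reset: what is moved stays moved. The work goes in short steps, Python scripts to look and compute and a tool call to move; the robot and the scene stay as the last step left them, time stands still between calls to the robot, and variables do not carry over. Pictures are saved under pics/ and viewed, at most 10 in all, crops included, and the job is handed in when it is done.

Besides the shell and the picture viewer there is one more tool, called after "Emit:" as a command line: name --argument value ..., lists and objects as JSON in quotes. send_rows: Moves the arm, as the interface text tells. Scaled input: -1 to 1 covers 0.4 m each way for a shift and 180 degrees each way for a turn. Its arguments: {"type":"object","properties":{"plan":{"type":"array","items":{"type":"array","items":{"type":"array","items":{"type":"number"}}}}},"required":["plan"]}

```bash
mkdir -p pics; cat > h.py <<'E'
import numpy as np, cv2
from scipy.spatial.transform import Rotation as R
from plant import telemetry, grab_frame, camera_info, finish_job
def cam(name):
    i=camera_info(name); K=np.array(i["intrinsics"])
    if name=="wrist":
        s=telemetry.state(); M=np.array(i["mount"]); T=np.eye(4); T[:3,:3]=R.from_quat(s["tool_rot"]).as_matrix(); T[:3,3]=s["ee_pos"]
        T=T@M; return K,T[:3,3],T[:3,:3]
    o=np.array(i["orientation"]); Rm=R.from_quat(o).as_matrix() if o.size==4 else o
    return K,np.array(i["eye"]),Rm
def ray(c,u,v,z):
    K,e,Rm=c; d=Rm@np.linalg.inv(K)@np.array([u,v,1.]); return e+d*(z-e[2])/d[2]
def proj(c,p):
    K,e,Rm=c; q=K@(Rm.T@(np.array(p)-e)); return q[:2]/q[2]
def cloud(c,D):
    K,e,Rm=c; v,u=np.mgrid[:D.shape[0],:D.shape[1]]
    q=np.stack([u,v,np.ones_like(u)],-1)@np.linalg.inv(K).T*D[...,None]
    return q@Rm.T+e
E
python3 - <<'E'
from h import *
for n in ["top","side"]:
    c=cam(n); im,D=grab_frame(n); np.savez(n,im=im,D=D); cv2.imwrite(f"pics/{n}0.png",im[...,::-1]); print(n,c[1],c[2],c[0][0,0],camera_info(n)["orientation"])
s=telemetry.state(); print(s["ee_pos"],s["tool_rot"],s["gripper_width"],s["time_s"])
E
```

```text
top [ 0.37145879 -0.02292987  1.36448143] [[-0.00137784 -0.99541819  0.09560714]
 [-0.99967293 -0.00107043 -0.02555153]
 [ 0.0255368  -0.09561108 -0.99509115]] 400.5738426304695 [-0.70618407  0.70629289 -0.04288681  0.02480216]
side [0.12664427 0.92232709 0.86354661] [[-0.93314467 -0.21398941  0.28887636]
 [-0.35886029  0.50649948 -0.78401376]
 [ 0.02145492 -0.83526451 -0.54942959]] 459.2451598584539 [-0.16566943  0.8644469  -0.46829894  0.07733889]
[ 0.2141073  -0.53313956  0.23051112] [ 9.81833263e-01  1.89743858e-01 -6.23110863e-05 -8.41840067e-04] 0.08571021214723275 0.1
```

View pics/top0.png

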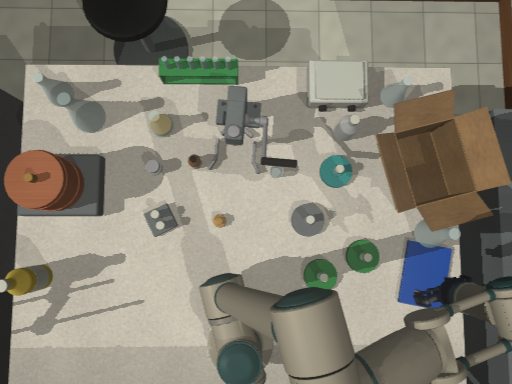

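View pics/side0.png

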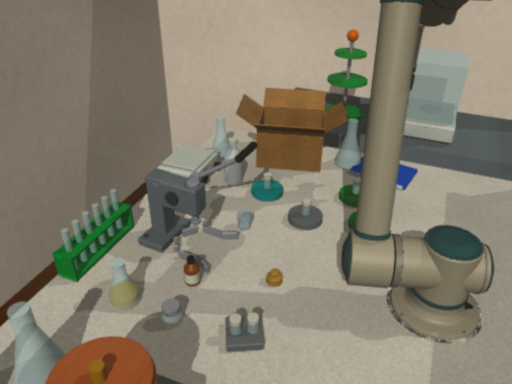

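The top view shows the grey round holder at (309,220). Lookalikes are the turquoise disc at (336,171) and the green discs at (320,275) and (362,256); the square holder is at (160,220). I choose the grey one by its description. The press head is at (236,115), its mouth faces the robot at about (236,160), and the black handle is at (279,162). The weight is at (219,220), the reagent bottle at (194,161) and the beaker at (276,172). The side view agrees: holder at (305,216), press at (175,200).

```bash
python3 - <<'E'
from h import *
z=np.load("top.npz"); im=z["im"]; D=z["D"]; c=cam("top"); P=cloud(c,D)
crop=im[70:250,140:350]; cv2.imwrite("pics/crop1.png",cv2.resize(crop,None,fx=3.3,fy=3.3,interpolation=cv2.INTER_CUBIC)[...,::-1])
def box(u0,u1,v0,v1):
    m=np.zeros(D.shape,bool); m[v0:v1,u0:u1]=1; return m&(D>0)
def rep(n,m):
    q=P[m]; r=cv2.minAreaRect(q[:,:2].astype(np.float32)); print(n,m.sum(),q.mean(0).round(4),"rect",np.round(r[0],4),np.round(r[1],4),round(r[2],1),"z",np.percentile(q[:,2],[5,50,95]).round(4))
Z=P[...,2]
rep("holder disc",box(285,335,195,245)&(Z>.014)&(Z<.03))
(cx,cy),r=cv2.minEnclosingCircle(P[box(285,335,195,245)&(Z>.014)&(Z<.03)][:,:2].astype(np.float32)); print("circle",cx,cy,r)
rep("holder cap",box(285,335,195,245)&(Z>.06))
rep("head",box(200,270,75,150)&(Z>.2))
rep("head.. ",box(200,270,75,150)&(Z>.2)&(Z<.218))
rep("foot/col",box(200,270,75,150)&(Z>.01)&(Z<.06))
rep("rails",box(200,275,135,178)&(Z>.017)&(Z<.03))
dark=(im.max(2)<50)
rep("handle",box(255,305,150,175)&dark&(Z>.1))
for n,b in dict(weight=(208,232,208,232),reag=(183,206,150,172),beaker=(266,290,165,182),square=(140,182,200,240),jar=(142,165,153,178)).items():
    rep(n,box(*b)&(Z>.012))
E
```

```text
holder disc 756 [ 0.4058 -0.2249  0.0225] rect [ 0.4063 -0.2253] [0.109  0.1041] 89.8 z [0.0175 0.0225 0.0274]
circle 0.4059271812438965 -0.22577404975891113 0.0551106221973896
holder cap 62 [ 0.4057 -0.2246  0.0737] rect [ 0.4064 -0.2241] [0.0252 0.0259] 87.9 z [0.0678 0.0737 0.0798]
head 1110 [0.7077 0.0055 0.2126] rect [ 0.7002 -0.0211] [0.127  0.1946] 85.2 z [0.2049 0.2111 0.2238]
head..  955 [0.7182 0.0092 0.2103] rect [ 0.7176 -0.0173] [0.1643 0.1243] 0.4 z [0.2043 0.2104 0.2154]
foot/col 771 [0.7924 0.0281 0.0217] rect [0.7771 0.0216] [0.288  0.1861] 12.2 z [0.0108 0.023  0.0299]
rails 207 [0.623  0.0171 0.0239] rect [0.6314 0.004 ] [0.25   0.1341] 82.6 z [0.0189 0.0238 0.0281]
handle 173 [ 0.558  -0.1135  0.2772] rect [ 0.5588 -0.1103] [0.0923 0.0181] 85.2 z [0.274  0.2771 0.2806]
weight 135 [0.4021 0.0698 0.0251] rect [0.4013 0.0697] [0.04   0.0402] 0.4 z [0.0168 0.0229 0.0366]
reag 150 [0.5961 0.1506 0.0588] rect [0.5994 0.1523] [0.0381 0.0389] 89.5 z [0.0205 0.0583 0.0862]
beaker 97 [ 0.5628 -0.1195  0.115 ] rect [ 0.5667 -0.111 ] [0.058  0.0419] 88.8 z [0.0174 0.0497 0.2752]
square 662 [0.4055 0.2647 0.0304] rect [0.4054 0.2675] [0.0852 0.0855] 26.5 z [0.0178 0.0231 0.0654]
jar 192 [0.5791 0.286  0.0466] rect [0.5803 0.2889] [0.0429 0.0455] 2.6 z [0.0189 0.0532 0.0592]
```

View pics/crop1.png

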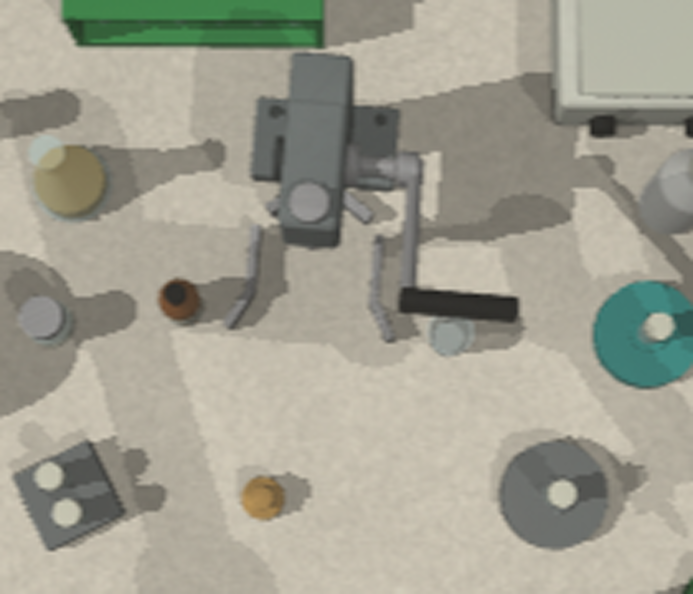

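The crop confirms the choice: a plain grey round disc with a white-capped vial at crop (555,493). The handle is at (459,304), the rails are open between (235,325) and (390,340), and the weight is at (263,497).

```bash
cat >> h.py <<'E'
def rows(p0,q0,wps):
    """wps: list of (grip,[xyz],quat R) -> normalised rows from commanded pose p0,R0"""
    out=[]
    for g,p,Rt in wps:
        d=q0.inv().apply(np.array(p)-p0)/0.4; w=(q0.inv()*Rt).as_rotvec()/np.pi
        out.append([g]+[round(float(x),3) for x in np.r_[d,w]])
    return out
def down(yaw,tilt=0):
    """tool down, tool x at yaw deg; tilt>0: fingers point forward along tool x"""
    y=np.radians(yaw); r=R.from_matrix(np.array([[np.cos(y),np.sin(y),0],[np.sin(y),-np.cos(y),0],[0,0,-1.]]))
    return r*R.from_euler('y',tilt,degrees=True)
E
python3 - <<'E'
from h import *
z=np.load("top.npz"); im=z["im"]; D=z["D"]; c=cam("top"); P=cloud(c,D); Z=P[...,2]
def box(u0,u1,v0,v1):
    m=np.zeros(D.shape,bool); m[v0:v1,u0:u1]=1; return m&(D>0)
m=box(222,250,83,146)&(Z>.195)&(Z<.219)
n,l,st,_=cv2.connectedComponentsWithStats(m.astype(np.uint8)); k=1+st[1:,4].argmax(); q=P[l==k][:,:2].astype(np.float32)
r=cv2.minAreaRect(q); print("head",r, st[k])
d=(im.max(2)<50); q=P[box(255,305,150,175)&d&(Z>.26)]; C=q[:,:2].mean(0); _,_,V=np.linalg.svd(q[:,:2]-C); print("handle",C,V[0],np.ptp((q[:,:2]-C)@V[0]))
yaw=-np.radians(5)
m=box(200,275,120,178)&(Z>.012)&(Z<.034)
ax=np.array([np.cos(yaw),np.sin(yaw)]); ay=np.array([-ax[1],ax[0]]); O=np.array([.659,.015])
q=P[m][:,:2]-O; X=q@ax; Y=q@ay
for a,b in [(-.1,-.075),(-.075,-.05),(-.05,-.03),(-.03,0),(0,.03)]:
    s=(X>a)&(X<b); 
    for sg in (1,-1):
        t=s&(Y*sg>.03)&(Y*sg<.1); print(a,b,sg,t.sum(),np.median(Y[t]).round(4) if t.any() else None, np.sort(Y[t])[[0,-1]].round(3) if t.any() else None)
print("beaker",ray(c,276,173,.05), "greens",ray(c,320,275,.022),ray(c,362,256,.022),"turq",ray(c,336,171,.022))
print("mouthpx",proj(c,[.572,.0224,0]), "seat", proj(c,[.659,.015,.21]))
E
```

```text
head ((0.7182284593582153, 0.013060428202152252), (0.0561007559299469, 0.164271742105484), 85.2823257446289) [224  86  23  55 929]
handle [ 0.55803673 -0.11350221] [-0.08221808 -0.99661436] 0.09231901046151086
-0.1 -0.075 1 16 0.0824 [0.077 0.089]
-0.1 -0.075 -1 14 -0.0784 [-0.084 -0.073]
-0.075 -0.05 1 28 0.0718 [0.062 0.084]
-0.075 -0.05 -1 26 -0.068 [-0.079 -0.057]
-0.05 -0.03 1 18 0.0666 [0.062 0.07 ]
-0.05 -0.03 -1 17 -0.0627 [-0.067 -0.057]
-0.03 0 1 27 0.066 [0.062 0.072]
-0.03 0 -1 25 -0.0606 [-0.065 -0.056]
0 0.03 1 20 0.0671 [0.062 0.071]
0 0.03 -1 18 -0.0617 [-0.066 -0.058]
beaker [ 0.55923016 -0.11983645  0.05      ] greens [ 0.22237612 -0.26596023  0.022     ] [ 0.28425603 -0.40781732  0.022     ] turq [ 0.57055864 -0.32636804  0.022     ]
mouthpx [233.56929453 171.28081751] seat [233.8829957  131.48835037]
```

```bash
python3 - <<'E'
from h import *
s=telemetry.state(); p=np.array([.214,-.534,.231]); q=R.from_quat(s["tool_rot"])
for r in rows(p,q,[(.2,[.377,-.305,.23],down(70)),(.2,[.377,-.305,.06],down(70)),(.2,[.377,-.305,.007],down(70))]): print(r)
E
```

```text
[0.2, 0.591, -0.379, 0.003, -0.0, -0.0, -0.267]
[0.2, 0.591, -0.379, 0.428, -0.0, -0.0, -0.267]
[0.2, 0.591, -0.379, 0.561, -0.0, -0.0, -0.267]
```

Emit:
send_rows --plan '[[[0.2,0.591,-0.379,0.003,0,0,-0.267],[0.2,0.591,-0.379,0.003,0,0,-0.267],[0.2,0.591,-0.379,0.003,0,0,-0.267],[0.2,0.591,-0.379,0.003,0,0,-0.267],[0.2,0.591,-0.379,0.003,0,0,-0.267],[0.2,0.591,-0.379,0.003,0,0,-0.267],[0.2,0.591,-0.379,0.003,0,0,-0.267],[0.2,0.591,-0.379,0.2,0,0,-0.267],[0.2,0.591,-0.379,0.35,0,0,-0.267],[0.2,0.591,-0.379,0.45,0,0,-0.267]]]'

```text
time_s: 1.1
ee_pos: [0.377, -0.3058, 0.079]
tool_rot: [0.82, 0.573, -0.0, 0.001]
ft_force: [0.2, -0.2, -0.9]
gripper_width: 0.0511
grip_force: 0.0
```

```bash
python3 - <<'E'
from h import *
s=telemetry.state(); p=np.array(s["ee_pos"]);q=R.from_quat(s["tool_rot"]); print(s["time_s"],p,s["q"],s["gripper_width"],s["ft_force"],q.as_matrix()[:,0])
c=cam("wrist"); im,D=grab_frame("wrist"); cv2.imwrite("pics/w1.png",im[...,::-1])
E
```

```text
1.1 [ 0.37695914 -0.30575981  0.07897436] [-8.24442120e-01  2.83110199e-01  1.92118935e+00 -8.48967324e-04
  9.34863971e-01 -4.72918658e-01] 0.05106373490157542 [ 0.24276445 -0.21449175 -0.90713508] [ 0.34385684  0.93902052 -0.00171549]
```

View pics/w1.png

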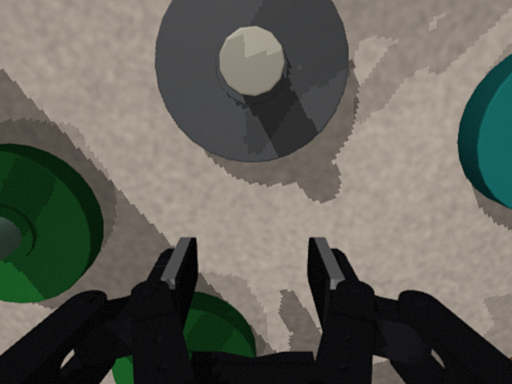

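The wrist view shows the grey disc and cap at (252,62), centred between the fingers at (185,250) and (318,250). Next I lower and start the cradle push.

Emit:
send_rows --plan '[[[0.2,0,0,0.1,0,0,0],[0.2,0,0,0.16,0,0,0],[0.2,0,0,0.18,0,0,0],[0.2,0.03,0,0.18,0,0,0],[0.2,0.06,0,0.18,0,0,0],[0.2,0.085,0,0.18,0,0,0],[0.2,0.11,0,0.18,0,0,0],[0.2,0.135,0,0.18,0,0,0],[0.2,0.16,0,0.18,0,0,0],[0.2,0.185,0,0.18,0,0,0]]]'

```text
time_s: 2.15
ee_pos: [0.4036, -0.2357, 0.0089]
tool_rot: [0.819, 0.573, -0.0, 0.002]
ft_force: [-1.4, -5.8, 4.5]
gripper_width: 0.0512
grip_force: 2.9
```

```bash
cat >> h.py <<'E'
def holder(n="top",zr=(.014,.032),box=None):
    im,D=grab_frame(n); c=cam(n); P=cloud(c,D); hsv=cv2.cvtColor(im,cv2.COLOR_RGB2HSV)
    cap=(hsv[...,1]<60)&(hsv[...,2]>130)&(D>0)&(P[...,2]>.066)&(P[...,2]<.085)
    k,l,st,ce=cv2.connectedComponentsWithStats(cap.astype(np.uint8))
    return im,c,P,[(int(st[i,4]),ce[i].round(1),P[l==i].mean(0).round(4)) for i in range(1,k) if st[i,4]>15]
E
python3 - <<'E'
from h import *
s=telemetry.state(); print(s["ee_pos"],s["ft_force"])
im,c,P,L=holder(); [print(x) for x in L]
E
```

```text
[ 0.4036121  -0.2357232   0.00893484] [-1.41872607 -5.81087679  4.52315128]
(2314, array([337.6,  80.9]), array([ 0.8656, -0.3253,  0.0779]))
(57, array([393.3,  91.6]), array([ 0.8311, -0.5124,  0.0756]))
(16, array([47.6, 93.8]), array([0.8153, 0.6281, 0.075 ]))
(20, array([ 75.6, 121. ]), array([0.7247, 0.5338, 0.0747]))
(58, array([338.9, 168.5]), array([ 0.5712, -0.3242,  0.0738]))
(57, array([295.2, 213.6]), array([ 0.4238, -0.1792,  0.0744]))
(65, array([429.2, 235.9]), array([ 0.3515, -0.6132,  0.0749]))
(46, array([367.5, 257.4]), array([ 0.2831, -0.4107,  0.0742]))
```

Emit:
send_rows --plan '[[[0.2,0.03,0,-0.004,0,0,0],[0.2,0.065,0,-0.006,0,0,0],[0.2,0.1,0,-0.006,0,0,0],[0.2,0.135,0,-0.006,0,0,0],[0.2,0.17,0,-0.006,0,0,0],[0.2,0.205,0,-0.006,0,0,0],[0.2,0.24,0,-0.006,0,0,0],[0.2,0.275,0,-0.006,0,0,0],[0.2,0.31,0,-0.006,0,0,0],[0.2,0.345,0,-0.006,0,0,0]]]'

```text
time_s: 3.2
ee_pos: [0.4495, -0.1041, 0.0102]
tool_rot: [0.819, 0.573, -0.0, -0.001]
ft_force: [-0.7, -1.9, 0.1]
gripper_width: 0.0514
grip_force: 1.1
```

Emit:
send_rows --plan '[[[0.2,0.03,0,0,0,0,0],[0.2,0.06,0,0,0,0,0],[0.2,0.09,0,0,0,0,0],[0.2,0.12,0,0,0,0,0],[0.2,0.15,0,0,0,0,0],[0.2,0.17,0,0,0,0,0],[0.2,0.19,0,0,0,0,0],[0.2,0.2,0,0,0,0,0],[0.2,0.208,0,0,0,0,0],[0.2,0.213,0,0,0,0,0]]]'

```text
time_s: 4.2
ee_pos: [0.4791, -0.0257, 0.0105]
tool_rot: [0.819, 0.573, -0.0, 0.0]
ft_force: [-1.0, -1.8, -1.9]
gripper_width: 0.0511
grip_force: 1.0
```

```bash
python3 - <<'E'
from h import *
s=telemetry.state(); print(s["ee_pos"],s["ft_force"],s["gripper_width"])
im,c,P,L=holder(); [print(x) for x in L if x[2][0]<.6]
E
```

```text
[ 0.47912479 -0.02566001  0.01050803] [-0.97360353 -1.84030614 -1.94224909] 0.051101717178473234
(45, array([339.7, 168.4]), array([ 0.5713, -0.3267,  0.0749]))
(62, array([429.4, 236.2]), array([ 0.3504, -0.6137,  0.0754]))
(47, array([367.6, 257.3]), array([ 0.2834, -0.4106,  0.075 ]))
(50, array([323.4, 277.5]), array([ 0.2203, -0.2671,  0.0742]))
```

```bash
python3 - <<'E'
from h import *
p=np.array([.479,-.0257,.0105]); q=down(70)
for r in rows(p,q,[(.2,[.469,-.0557,.012],q),(-1,[.455,-.06,.15],q),(-1,[.421,.029,.15],down(85.3))]): print(r)
E
```

```text
[0.2, -0.079, 0.002, -0.004, 0.0, 0.0, 0.0]
[-1, -0.101, -0.027, -0.349, 0.0, 0.0, 0.0]
[-1, 0.079, -0.183, -0.349, 0.0, 0.0, -0.085]
```

Emit:
send_rows --plan '[[[0.2,-0.08,0,-0.004,0,0,0],[-1,-0.1,-0.027,-0.1,0,0,0],[-1,-0.1,-0.027,-0.22,0,0,0],[-1,-0.1,-0.027,-0.35,0,0,0],[-1,0.079,-0.183,-0.35,0,0,-0.085],[-1,0.079,-0.183,-0.35,0,0,-0.085],[-1,0.079,-0.183,-0.35,0,0,-0.085],[-1,0.079,-0.183,-0.35,0,0,-0.085],[-1,0.079,-0.183,-0.35,0,0,-0.085],[-1,0.079,-0.183,-0.35,0,0,-0.085]]]'

```text
time_s: 5.25
ee_pos: [0.4219, 0.0282, 0.1503]
tool_rot: [0.737, 0.676, -0.0, 0.0]
ft_force: [-0.1, -0.2, -0.8]
gripper_width: -0.0
grip_force: 0.0
```

```bash
python3 - <<'E'
from h import *
s=telemetry.state(); print(s["ee_pos"],s["q"],s["gripper_width"])
im,c,P,L=holder(); [print(x) for x in L if x[2][0]<.6]
im,c,P,L=holder("wrist"); [print(x) for x in L]
cv2.imwrite("pics/w2.png",im[...,::-1]); print(proj(c,[.402,.07,.036]),proj(c,[.4995,.0307,.022]))
E
```

```text
[0.42185595 0.02818954 0.15034081] [-9.79805602e-02  1.13136237e-01  1.93651415e+00 -2.41411538e-04
  1.09172579e+00 -1.28068136e-02] -4.846584920233608e-05
(57, array([338.9, 168.5]), array([ 0.5712, -0.3243,  0.0744]))
(65, array([429.1, 236.3]), array([ 0.3501, -0.6131,  0.0744]))
(59, array([366.9, 257.1]), array([ 0.284 , -0.4085,  0.0749]))
(59, array([322.8, 277.5]), array([ 0.2204, -0.2653,  0.0743]))
(1109, array([364.8, 185.7]), array([0.498 , 0.032 , 0.0732]))
[223.54359647 134.43115964] [346.80793393 169.26472757]
```

View pics/w2.png

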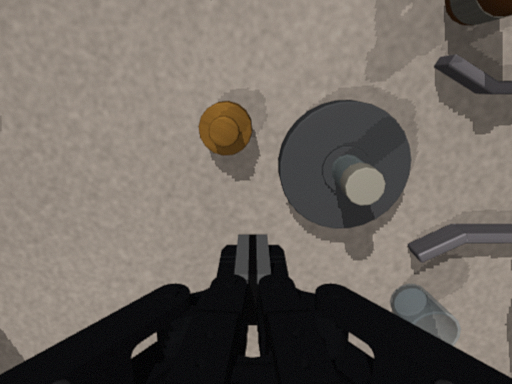

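The wrist view shows the disc centred at (345,165), the weight clear at (225,128), and the closed fingers at (252,245) between them.

Emit:
send_rows --plan '[[[-1,0,0,0.12,0,0,0],[-1,0,0,0.24,0,0,0],[-1,0,0,0.32,0,0,0],[-1,0,0,0.35,0,0,0],[-1,0,0.015,0.35,0,0,0],[-1,0,0.035,0.35,0,0,0],[-1,0,0.055,0.35,0,0,0],[-1,0,0.075,0.35,0,0,0],[-1,0,0.095,0.35,0,0,0],[-1,0,0.11,0.35,0,0,0]]]'

```text
time_s: 6.35
ee_pos: [0.466, 0.0254, 0.011]
tool_rot: [0.736, 0.677, 0.0, 0.0]
ft_force: [-3.7, -0.2, 1.7]
gripper_width: 0.0001
grip_force: 1.9
```

```bash
python3 - <<'E'
from h import *
s=telemetry.state(); print(s["ee_pos"],s["ft_force"])
im,c,P,L=holder("wrist"); [print(x) for x in L]
im,c,P,L=holder("top"); [print(x) for x in L]
E
```

```text
[0.46599602 0.02535855 0.01099379] [-3.72782225 -0.15924477  1.69518881]
(4392, array([481. , 321.9]), array([0.5317, 0.0318, 0.0732]))
(2308, array([337.8,  80.9]), array([ 0.8658, -0.3259,  0.0779]))
(60, array([393.4,  91.2]), array([ 0.8326, -0.5129,  0.0748]))
(16, array([47.6, 93.8]), array([0.8149, 0.6275, 0.0762]))
(21, array([ 76.2, 121. ]), array([0.7245, 0.5314, 0.0755]))
(17, array([338.1, 128.6]), array([ 0.7037, -0.3239,  0.0756]))
(44, array([339.8, 168.4]), array([ 0.5716, -0.3271,  0.0742]))
(70, array([429.5, 236.3]), array([ 0.3503, -0.6139,  0.0755]))
(46, array([367.6, 257.3]), array([ 0.2836, -0.411 ,  0.0741]))
(48, array([323.2, 277.5]), array([ 0.2202, -0.2667,  0.0742]))
```

```bash
python3 - <<'E'
from h import *
print(np.array(camera_info("wrist")["mount"]).round(3))
p=np.array([.466,.0255,.011]); q=down(85.3); t=q*R.from_euler('x',-15,degrees=True)
for r in rows(p,q,[(-1,[.452,.0265,.013],q),(-1,[.455,.0355,.04],t),(-1,[.455,.0355,.0105],t)]): print(r)
E
```

```text
[[ 0.    -0.955 -0.297  0.077]
 [ 1.     0.     0.    -0.001]
 [-0.    -0.297  0.955 -0.142]
 [ 0.     0.     0.     1.   ]]
[-1, -0.0, -0.035, -0.005, 0.0, 0.0, 0.0]
[-1, 0.023, -0.029, -0.073, -0.083, 0.0, 0.0]
[-1, 0.023, -0.029, 0.001, -0.083, 0.0, 0.0]
```

Emit:
send_rows --plan '[[[-1,0,-0.035,-0.005,0,0,0],[-1,0,-0.035,-0.07,0,0,0],[-1,0.023,-0.03,-0.073,-0.04,0,0],[-1,0.023,-0.03,-0.073,-0.083,0,0],[-1,0.023,-0.03,-0.073,-0.083,0,0],[-1,0.023,-0.03,-0.04,-0.083,0,0],[-1,0.023,-0.03,-0.01,-0.083,0,0],[-1,0.023,-0.03,0.001,-0.083,0,0],[-1,0.023,-0.03,0.001,-0.083,0,0],[-1,0.023,-0.03,0.001,-0.083,0,0]]]'

```text
time_s: 7.45
ee_pos: [0.4545, 0.0355, 0.0104]
tool_rot: [0.73, 0.671, 0.088, 0.096]
ft_force: [0.8, -0.1, 0.1]
gripper_width: 0.0
grip_force: 0.0
```

Emit:
send_rows --plan '[[[-1,0,0.02,0.005,0,0,0],[-1,0,0.05,0.013,0,0,0],[-1,0,0.08,0.021,0,0,0],[-1,0,0.11,0.029,0,0,0],[-1,0,0.14,0.038,0,0,0],[-1,0,0.17,0.046,0,0,0],[-1,0,0.195,0.052,0,0,0],[-1,0,0.22,0.059,0,0,0],[-1,0,0.24,0.064,0,0,0],[-1,0,0.25,0.067,0,0,0]]]'

```text
time_s: 8.45
ee_pos: [0.5583, 0.0268, 0.01]
tool_rot: [0.73, 0.671, 0.088, 0.096]
ft_force: [-3.0, 0.7, 1.8]
gripper_width: -0.0001
grip_force: 2.0
```

```bash
python3 - <<'E'
from h import *
s=telemetry.state(); print(s["ee_pos"],s["ft_force"],s["q"])
im,c,P,L=holder("wrist"); [print(x) for x in L]
cv2.imwrite("pics/w3.png",im[...,::-1])
E
```

```text
[0.55829767 0.02683195 0.00998023] [-2.97659884  0.69320553  1.80869319] [-0.07501431  0.37944019  2.05610196 -0.00511851  0.44461814  0.01257174]
(3451, array([477.4, 308.1]), array([0.6204, 0.0249, 0.073 ]))
```

View pics/w3.png

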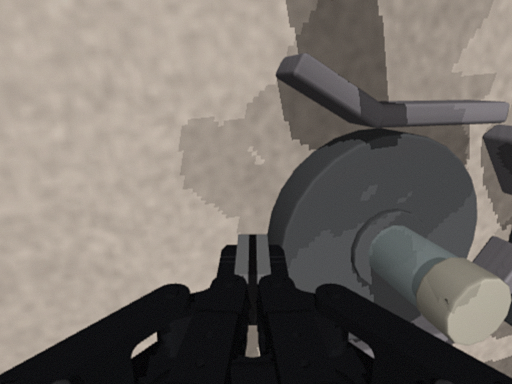

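The wrist view shows the disc between the rails, its left edge at (375,135) beside the left rail, with the stop block appearing at (495,255). I keep pushing slowly until I feel the stops.

Emit:
send_rows --plan '[[[-1,0,0.012,0.003,0,0,0],[-1,0,0.024,0.006,0,0,0],[-1,0,0.034,0.009,0,0,0],[-1,0,0.044,0.012,0,0,0],[-1,0,0.052,0.014,0,0,0],[-1,0,0.06,0.016,0,0,0],[-1,0,0.066,0.018,0,0,0],[-1,0,0.071,0.019,0,0,0],[-1,0,0.075,0.02,0,0,0],[-1,0,0.079,0.021,0,0,0]]]'

```text
time_s: 9.5
ee_pos: [0.5898, 0.0242, 0.0099]
tool_rot: [0.73, 0.671, 0.088, 0.096]
ft_force: [-2.1, 0.3, 0.4]
gripper_width: -0.0004
grip_force: 1.3
```

Emit:
send_rows --plan '[[[-1,0,0.003,0.001,0,0,0],[-1,0,0.006,0.002,0,0,0],[-1,0,0.008,0.002,0,0,0],[-1,0,0.01,0.003,0,0,0],[-1,0,0.01,0.003,0,0,0],[-1,0,0.01,0.003,0,0,0],[-1,0,0.01,0.003,0,0,0],[-1,0,0.01,0.003,0,0,0],[-1,0,0.01,0.003,0,0,0],[-1,0,0.01,0.003,0,0,0]]]'

```text
time_s: 10.5
ee_pos: [0.594, 0.0239, 0.01]
tool_rot: [0.73, 0.671, 0.088, 0.096]
ft_force: [-1.5, 1.1, 0.5]
gripper_width: -0.0003
grip_force: 0.7
```

```bash
python3 - <<'E'
from h import *
s=telemetry.state(); print(s["ee_pos"],s["ft_force"])
im,c,P,L=holder("wrist"); [print(x) for x in L]
cv2.imwrite("pics/w4.png",im[...,::-1])
E
```

```text
[0.59400369 0.02390233 0.00995956] [-1.52035246  1.07441214  0.47885815]
(2729, array([475.3, 299.8]), array([0.6547, 0.0255, 0.0725]))
```

Emit:
send_rows --plan '[[[-1,0,0.002,0.001,0,0,0],[-1,0,0.004,0.001,0,0,0],[-1,0,0.006,0.002,0,0,0],[-1,0,0.008,0.002,0,0,0],[-1,0,0.01,0.003,0,0,0],[-1,0,0.01,0.003,0,0,0],[-1,0,0.01,0.003,0,0,0],[-1,0,0.01,0.003,0,0,0],[-1,0,0.01,0.003,0,0,0],[-1,0,0.01,0.003,0,0,0]]]'

```text
time_s: 11.55
ee_pos: [0.5945, 0.0239, 0.0097]
tool_rot: [0.73, 0.672, 0.086, 0.094]
ft_force: [-11.3, 0.2, 10.7]
gripper_width: 0.0001
grip_force: 6.3
```

```bash
python3 - <<'E'
from h import *
s=telemetry.state(); print(s["ee_pos"],s["ft_force"])
im,c,P,L=holder("wrist"); [print(x) for x in L]
D=P[...,2]; m=(D>.017)&(D<.026); 
O=np.array([.659,.0175]);a=np.array([.9966,-.0823]);b=np.array([.0823,.9966])
X=(P[...,:2]-O)@a; Y=(P[...,:2]-O)@b
v,u=np.mgrid[:384,:512]; m&=(Y<.056)&(X<.03)&(u>285)
# left/rear rim of disc
pts=np.stack([X[m],Y[m]],1); h=cv2.convexHull(pts.astype(np.float32))[:,0]
h=h[(h[:,1]>-.0)&((np.hypot(h[:,0],h[:,1])>.045))]
A=np.c_[2*h,np.ones(len(h))]; sol=np.linalg.lstsq(A,(h**2).sum(1),rcond=None)[0]; print("circ",sol[:2],np.sqrt(sol[2]+sol[0]**2+sol[1]**2),len(h))
cv2.imwrite("pics/w5.png",im[...,::-1])
im2,_=grab_frame("side"); cv2.imwrite("pics/s5.png",cv2.resize(im2[140:290,130:290],None,fx=4,fy=4,interpolation=cv2.INTER_CUBIC)[...,::-1])
E
```

```text
[0.59449401 0.02385268 0.00967391] [-11.32783496   0.15932627  10.73622032]
(2776, array([475.3, 301.3]), array([0.6549, 0.0256, 0.0724]))
circ [-0.00425887  0.00647603] 0.0505731431599269 30
```

View pics/w5.png

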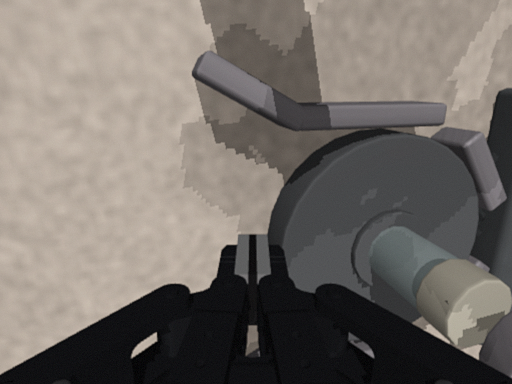

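The wrist view shows the disc's front-left rim on the slanting stop at (485,185), and the resistance rose as it touched. One firmer push seats it, then I back off.

Emit:
send_rows --plan '[[[-1,0,0.004,0.001,0,0,0],[-1,0,0.008,0.002,0,0,0],[-1,0,0.01,0.003,0,0,0],[-1,0,0.01,0.003,0,0,0],[-1,0,0.01,0.003,0,0,0],[-1,0,0.01,0.003,0,0,0],[-1,0,0.01,0.003,0,0,0],[-1,0,0.01,0.003,0,0,0],[-1,0,0.01,0.003,0,0,0],[-1,0,0.01,0.003,0,0,0]]]'

```text
time_s: 12.65
ee_pos: [0.5947, 0.0239, 0.0095]
tool_rot: [0.73, 0.672, 0.084, 0.091]
ft_force: [-21.0, 1.5, 23.6]
gripper_width: 0.0001
grip_force: 12.2
```

```bash
python3 - <<'E'
from h import *
s=telemetry.state(); p=np.array(s["ee_pos"]); print(p,s["ft_force"])
q=down(85.3)*R.from_euler('x',-15,degrees=True); p=np.array([.6035,.023,.0097])
for w in ([.55,.0275,.012],[.50,.0316,.05],[.45,.0316,.25]): print(rows(p,q,[(-1,w,q)]))
E
```

```text
[0.59474453 0.02385149 0.00948723] [-20.9939179    1.5114823   23.63020947]
[[-1, 0.0, -0.128, -0.04, 0.0, 0.0, 0.0]]
[[-1, 0.0, -0.225, -0.165, 0.0, 0.0, 0.0]]
[[-1, -0.01, -0.216, -0.68, 0.0, 0.0, 0.0]]
```

Emit:
send_rows --plan '[[[-1,0,-0.03,-0.01,0,0,0],[-1,0,-0.128,-0.04,0,0,0],[-1,0,-0.17,-0.1,0,0,0],[-1,0,-0.225,-0.165,0,0,0],[-1,0,-0.19,-0.29,0,0,0],[-1,0,-0.16,-0.41,0,0,0],[-1,0,-0.13,-0.52,0,0,0],[-1,0,-0.1,-0.63,0,0,0],[-1,0,-0.07,-0.74,0,0,0],[-1,0,-0.044,-0.841,0,0,0]]]'

```text
time_s: 13.65
ee_pos: [0.4996, 0.0318, 0.3336]
tool_rot: [0.729, 0.671, 0.09, 0.098]
ft_force: [1.4, -0.7, -0.5]
gripper_width: -0.0001
grip_force: 0.0
```

```bash
python3 - <<'E'
from h import *
s=telemetry.state(); p=np.array(s["ee_pos"]); print(p,s["ft_force"],s["q"])
q=R.from_quat(s["tool_rot"])
print(rows(p,q,[(-1,[.5585,-.1147,.32],down(85.3))]))
im,D=grab_frame("side"); cv2.imwrite("pics/s6.png",cv2.resize(im[130:290,120:300],None,fx=4,fy=3.6,interpolation=cv2.INTER_CUBIC)[...,::-1])
E
```

```text
[0.49963842 0.03180787 0.333562  ] [ 1.44048234 -0.67724002 -0.48755667] [-0.07365621 -0.02774724  1.64767502 -0.00262629  1.25575033  0.00995404]
[[-1, -0.353, 0.162, 0.079, 0.085, 0.0, -0.0]]
```

View pics/s6.png

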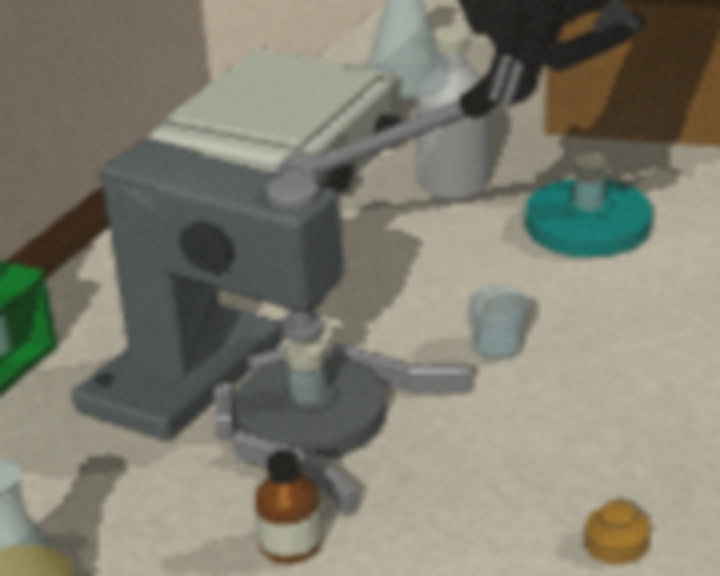

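The side crop shows the disc at (310,405) between the rails with the vial straight under the ram at (305,330). The other things are undisturbed. Next I go above the handle.

Emit:
send_rows --plan '[[[-1,-0.12,0.06,0.03,0.04,0,0],[-1,-0.24,0.11,0.05,0.085,0,0],[-1,-0.353,0.162,0.079,0.085,0,0],[-1,-0.353,0.162,0.079,0.085,0,0],[-1,-0.353,0.162,0.079,0.085,0,0],[-1,-0.353,0.162,0.079,0.085,0,0],[-1,-0.353,0.162,0.079,0.085,0,0],[-1,-0.353,0.162,0.079,0.085,0,0],[-1,-0.353,0.162,0.079,0.085,0,0],[-1,-0.353,0.162,0.079,0.085,0,0]]]'

```text
time_s: 14.7
ee_pos: [0.5573, -0.114, 0.3168]
tool_rot: [0.736, 0.677, -0.002, -0.002]
ft_force: [0.5, 1.0, 0.1]
gripper_width: -0.0004
grip_force: 0.0
```

```bash
python3 - <<'E'
from h import *
s=telemetry.state(); p=np.array(s["ee_pos"]); q=R.from_quat(s["tool_rot"]); print(p,s["ft_force"],q.as_matrix().round(3).tolist())
c=cam("wrist"); im,D=grab_frame("wrist"); P=cloud(c,D)
m=(im.max(2)<60)&(D>0)&(abs(P[...,2]-.272)<.012); O=np.array([.659,.0175]);a=np.array([.9966,-.0823]);b=np.array([.0823,.9966])
d=P[m][:,:2]-O; X=d@a;Y=d@b; print(m.sum(),np.percentile(X,[2,50,98]),np.percentile(Y,[2,98]),np.percentile(P[m][:,2],[50,98]))
t=p[:2]-O; print("tcp press",t@a,t@b)
# arc
p0=np.array([0,0,0]); 
for qq in np.r_[0:.91:.1]:
    x=.05-.17*np.cos(.611-qq); z=.17+.17*np.sin(.611-qq)+.011; print(round(qq,2),round(x,4),round(z,4))
E
```

```text
[ 0.55725936 -0.11398614  0.31682649] [0.47901047 1.04568295 0.12864998] [[0.082, 0.997, -0.005], [0.997, -0.082, 0.0], [-0.0, -0.005, -1.0]]
4104 [-0.10042124 -0.08992144 -0.07973336] [-0.14818213 -0.08446527] [0.27592715 0.27835464]
tcp press -0.09057341057853738 -0.13941234091025811
0.0 -0.0892 0.2785
0.1 -0.0983 0.2641
0.2 -0.1058 0.2489
0.3 -0.1118 0.233
0.4 -0.1162 0.2166
0.5 -0.119 0.1998
0.6 -0.12 0.1829
0.7 -0.1193 0.1659
0.8 -0.117 0.1491
0.9 -0.1129 0.1326
```

Emit:
send_rows --plan '[[[-1,0,0,0.06,0,0,0],[-1,0.0,0.003,0.094,0,0,0],[-1,0,-0.008,0.114,0,0,0],[-1,0,-0.019,0.132,0,0,0],[-1,0,-0.029,0.151,0,0,0],[-1,0,-0.038,0.17,0,0,0],[-1,0,-0.046,0.19,0,0,0],[-1,0,-0.053,0.21,0,0,0],[-1,0,-0.059,0.23,0,0,0],[-1,0,-0.064,0.25,0,0,0]]]'

```text
time_s: 15.75
ee_pos: [0.5308, -0.1127, 0.2158]
tool_rot: [0.736, 0.677, -0.002, -0.002]
ft_force: [-2.4, 0.2, 4.3]
gripper_width: -0.0002
grip_force: 1.8
```

Emit:
send_rows --plan '[[[-1,0,-0.003,0.021,0,0,0],[-1,0,-0.007,0.042,0,0,0],[-1,0,-0.008,0.063,0,0,0],[-1,0,-0.009,0.085,0,0,0],[-1,0,-0.009,0.106,0,0,0],[-1,0,-0.008,0.127,0,0,0],[-1,0,-0.005,0.148,0,0,0],[-1,0,-0.002,0.169,0,0,0],[-1,0,0.003,0.19,0,0,0],[-1,0,0.008,0.21,0,0,0]]]'

```text
time_s: 16.75
ee_pos: [0.5337, -0.1127, 0.1317]
tool_rot: [0.736, 0.677, -0.002, -0.003]
ft_force: [-4.6, 0.0, 13.7]
gripper_width: -0.0002
grip_force: 7.7
```

Emit:
send_rows --plan '[[[-1,0,0,0.005,0,0,0],[-1,0,0,0.01,0,0,0],[-1,0,0,0.015,0,0,0],[-1,0,0,0.02,0,0,0],[-1,0,0,0.02,0,0,0],[-1,0,0,0.02,0,0,0],[-1,0,0,0.02,0,0,0],[-1,0,0,0.02,0,0,0],[-1,0,0,0.02,0,0,0],[-1,0,0,0.02,0,0,0]]]'

```text
time_s: 17.75
ee_pos: [0.5344, -0.1128, 0.1294]
tool_rot: [0.736, 0.677, -0.001, -0.001]
ft_force: [-11.8, 3.0, 34.4]
gripper_width: -0.0002
grip_force: 17.5
```

Emit:
send_rows --plan '[[[-1,0,0,0,0,0,0],[-1,0,0,0,0,0,0],[-1,0,0,0,0,0,0],[-1,0,0,0,0,0,0],[-1,0,0,0,0,0,0],[-1,0,0,0,0,0,0],[-1,0,0,0,0,0,0],[-1,0,0,0,0,0,0],[-1,0,0,0,0,0,0],[-1,0,0,0,0,0,0]]]'

```text
time_s: 18.75
ee_pos: [0.5343, -0.1128, 0.1294]
tool_rot: [0.736, 0.677, -0.001, -0.001]
ft_force: [-11.2, 3.6, 34.5]
gripper_width: 0.0002
grip_force: 17.5
```

```bash
python3 - <<'E'
from h import *
s=telemetry.state(); print(s["ee_pos"],s["ft_force"],s["wrist_torque"])
im,D=grab_frame("side"); cv2.imwrite("pics/s7.png",cv2.resize(im[130:290,120:300],None,fx=4,fy=3.6,interpolation=cv2.INTER_CUBIC)[...,::-1])
E
```

```text
[ 0.53429154 -0.11279172  0.12942658] [-11.22387314   3.58439463  34.53618794] [ 0.51465794  1.97336177 -0.00407235]
```

View pics/s7.png

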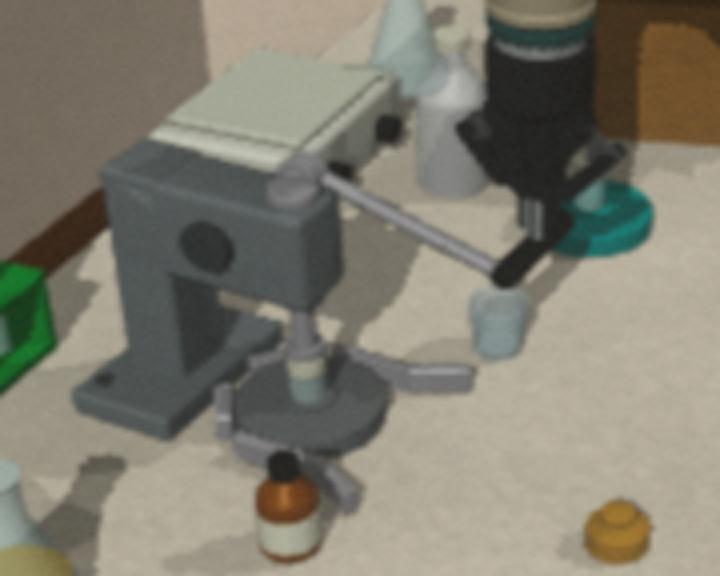

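The side crop shows the lever down with the handle at (530,255), the ram at (303,340) pressed onto the cap, and the beaker at (498,320) clear. It has been held for about 2 s, so I ease it up slowly.

Emit:
send_rows --plan '[[[-1,0,-0.001,-0.006,0,0,0],[-1,0,-0.002,-0.013,0,0,0],[-1,0,-0.003,-0.021,0,0,0],[-1,0,-0.005,-0.03,0,0,0],[-1,0,-0.006,-0.039,0,0,0],[-1,0,-0.008,-0.048,0,0,0],[-1,0,-0.009,-0.057,0,0,0],[-1,0,-0.011,-0.066,0,0,0],[-1,0,-0.012,-0.074,0,0,0],[-1,0,-0.013,-0.081,0,0,0]]]'

```text
time_s: 19.8
ee_pos: [0.5296, -0.1124, 0.1573]
tool_rot: [0.736, 0.677, -0.002, -0.002]
ft_force: [-0.2, 1.1, 4.2]
gripper_width: 0.0
grip_force: 2.0
```

Emit:
send_rows --plan '[[[-1,0,0,-0.006,0,0,0],[-1,0,-0.001,-0.012,0,0,0],[-1,0,-0.002,-0.019,0,0,0],[-1,0,-0.002,-0.025,0,0,0],[-1,0,-0.003,-0.031,0,0,0],[-1,0,-0.003,-0.038,0,0,0],[-1,0,-0.004,-0.044,0,0,0],[-1,0,-0.004,-0.05,0,0,0],[-1,0,-0.004,-0.057,0,0,0],[-1,0,-0.004,-0.063,0,0,0]]]'

```text
time_s: 20.8
ee_pos: [0.5276, -0.1125, 0.1823]
tool_rot: [0.736, 0.677, -0.002, -0.002]
ft_force: [2.4, -0.8, 3.1]
gripper_width: 0.0003
grip_force: 1.6
```

Emit:
send_rows --plan '[[[-1,0,0,-0.006,0,0,0],[-1,0,0,-0.013,0,0,0],[-1,0,0,-0.019,0,0,0],[-1,0,0.001,-0.026,0,0,0],[-1,0,0.001,-0.032,0,0,0],[-1,0,0.002,-0.038,0,0,0],[-1,0,0.003,-0.045,0,0,0],[-1,0,0.003,-0.051,0,0,0],[-1,0,0.004,-0.057,0,0,0],[-1,0,0.005,-0.064,0,0,0]]]'

```text
time_s: 21.8
ee_pos: [0.5296, -0.1123, 0.2077]
tool_rot: [0.736, 0.677, -0.002, -0.003]
ft_force: [1.5, -0.1, 1.7]
gripper_width: 0.0002
grip_force: 1.1
```

Emit:
send_rows --plan '[[[-1,0,0.001,-0.006,0,0,0],[-1,0,0.003,-0.012,0,0,0],[-1,0,0.004,-0.018,0,0,0],[-1,0,0.005,-0.024,0,0,0],[-1,0,0.007,-0.031,0,0,0],[-1,0,0.008,-0.037,0,0,0],[-1,0,0.01,-0.043,0,0,0],[-1,0,0.012,-0.049,0,0,0],[-1,0,0.014,-0.055,0,0,0],[-1,0,0.015,-0.061,0,0,0]]]'

```text
time_s: 22.8
ee_pos: [0.5359, -0.1129, 0.2322]
tool_rot: [0.736, 0.677, -0.002, -0.002]
ft_force: [0.9, -0.0, 1.8]
gripper_width: -0.0001
grip_force: 0.7
```

Contact is kept. I carry on at the same pace to the top.

Emit:
send_rows --plan '[[[-1,0,0.002,-0.006,0,0,0],[-1,0,0.004,-0.012,0,0,0],[-1,0,0.006,-0.018,0,0,0],[-1,0,0.009,-0.024,0,0,0],[-1,0,0.012,-0.03,0,0,0],[-1,0,0.014,-0.036,0,0,0],[-1,0,0.016,-0.042,0,0,0],[-1,0,0.019,-0.048,0,0,0],[-1,0,0.021,-0.053,0,0,0],[-1,0,0.024,-0.059,0,0,0]]]'

```text
time_s: 23.8
ee_pos: [0.5455, -0.1137, 0.2556]
tool_rot: [0.736, 0.677, -0.002, -0.002]
ft_force: [1.2, -0.5, 1.2]
gripper_width: 0.0
grip_force: 0.4
```

Emit:
send_rows --plan '[[[-1,0,0.003,-0.006,0,0,0],[-1,0,0.006,-0.011,0,0,0],[-1,0,0.009,-0.017,0,0,0],[-1,0,0.012,-0.022,0,0,0],[-1,0,0.015,-0.027,0,0,0],[-1,0,0.019,-0.032,0,0,0],[-1,0,0.022,-0.037,0,0,0],[-1,0,0.025,-0.042,0,0,0],[-1,0,0.028,-0.047,0,0,0],[-1,0,0.031,-0.052,0,0,0]]]'

```text
time_s: 24.8
ee_pos: [0.5581, -0.1148, 0.2764]
tool_rot: [0.736, 0.677, -0.002, -0.002]
ft_force: [0.0, 0.4, 0.7]
gripper_width: 0.0002
grip_force: 0.2
```

Emit:
send_rows --plan '[[[-1,0,0.001,-0.002,0,0,0],[-1,0,0.001,-0.004,0,0,0],[-1,0,0.001,-0.006,0,0,0],[-1,0,0.001,-0.008,0,0,0],[-1,0,0.001,-0.01,0,0,0],[-1,0,0.001,-0.012,0,0,0],[-1,0,0.001,-0.014,0,0,0],[-1,0,0.001,-0.016,0,0,0],[-1,0,0.001,-0.018,0,0,0],[-1,0,0.001,-0.02,0,0,0]]]'

```text
time_s: 25.8
ee_pos: [0.5585, -0.1148, 0.2843]
tool_rot: [0.736, 0.677, -0.002, -0.002]
ft_force: [0.7, 0.8, 0.1]
gripper_width: -0.0002
grip_force: 0.0
```

Emit:
send_rows --plan '[[[-1,0,0,-0.02,0,0,0],[-1,0,0,-0.06,0,0,0],[-1,0,0,-0.12,0,0,0],[-1,0,-0.05,-0.18,0,0,0],[-1,0,-0.15,-0.2,0,0,0],[-1,0,-0.25,-0.2,0,0,0],[-1,0,-0.35,-0.2,0,0,0],[-1,0,-0.35,-0.2,0,0,0],[-1,0,-0.35,-0.2,0,0,0],[-1,0,-0.35,-0.2,0,0,0]]]'

```text
time_s: 26.8
ee_pos: [0.4204, -0.1035, 0.3656]
tool_rot: [0.736, 0.677, -0.002, -0.002]
ft_force: [-0.7, -0.0, 0.0]
gripper_width: -0.0003
grip_force: 0.0
```

```bash
python3 - <<'E'
from h import *
s=telemetry.state(); print(s["ee_pos"],s["ft_force"],s["time_s"])
im,D=grab_frame("top"); c=cam("top"); P=cloud(c,D); Z=P[...,2]
m=np.zeros(D.shape,bool); m[145:180,255:305]=1; m&=(im.max(2)<50)&(Z>.08)
print("handle",P[m].mean(0),np.percentile(P[m][:,2],[50,95]))
im,D=grab_frame("side"); cv2.imwrite("pics/s8.png",cv2.resize(im[130:290,120:300],None,fx=4,fy=3.6,interpolation=cv2.INTER_CUBIC)[...,::-1])
E
```

```text
[ 0.42041843 -0.10348495  0.36558061] [-0.70123392 -0.03888166  0.04335405] 26.8
handle [ 0.5576651  -0.11089332  0.28345884] [0.27732117 0.2815192 ]
```

View pics/s8.png

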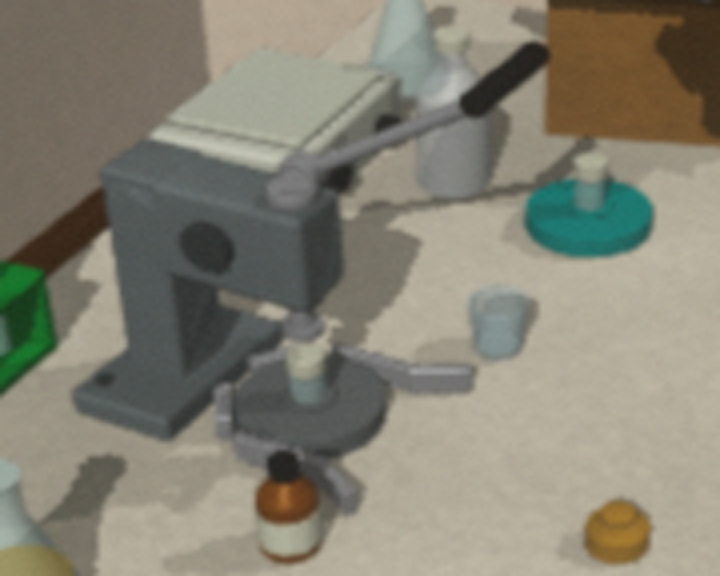

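The side crop shows the lever fully up (handle at (505,80)), the ram raised, and the capped vial still under it at (307,370). A numeric check of the cap height follows.

```bash
python3 - <<'E'
from h import *
z0=np.load("side.npz")
old=cv2.imread("pics/s6.png"); new=cv2.imread("pics/s8.png")
for n,i in (("s6",old),("s8",new)):
    col=i[315:410:3,300:314].mean(1); print(n,[f"{int(b)}/{int(r)}" for b,g,r in col])
c=cam("side")
for z in (.05,.058,.066,.074,.086): u,v=proj(c,[.659,.0175,z]); print(z,round((u-120)*4),round((v-130)*3.6))
E
```

```text
s6 ['90/91', '97/98', '101/101', '105/105', '111/111', '115/115', '112/113', '104/105', '97/101', '102/113', '122/139', '139/158', '140/161', '139/160', '137/156', '133/152', '130/149', '125/143', '118/129', '113/112', '116/109', '121/112', '122/113', '120/109', '118/107', '117/107', '117/107', '118/108', '114/106', '104/98', '91/89', '83/81']
s8 ['93/93', '99/99', '102/103', '106/107', '113/112', '117/117', '115/115', '109/109', '108/113', '120/132', '138/156', '148/169', '149/170', '150/171', '151/171', '153/174', '151/173', '144/165', '134/154', '133/152', '128/145', '122/130', '116/113', '117/107', '120/111', '120/110', '119/109', '119/109', '116/108', '106/100', '92/89', '84/83']
0.05 303 366
0.058 302 358
0.066 301 350
0.074 301 342
0.086 300 330
```

The cap's lower edge moved down about 9 px, or roughly 8 mm, so it is fully on. Handing in.

```bash
python3 -c "
from plant import finish_job
print(finish_job())"
```

```text
the job is handed in; nothing more can be done
None
```

I handed the job in after about 27 s: the holder sits against the stops, the cap is on by about 8 mm (read from the side camera), the lever was held at the bottom about 2 s and eased fully back up, and the other glassware I could see was undisturbed.

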